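Seat the drive gear on the coil winder and hold it home

ROBOT

A 6-joint arm with a two-finger parallel gripper is mounted at the origin on the work surface. World frame = base frame: x ahead of the robot, y to its left, z up, the work surface at z = 0. Lengths are in mm, angles in rad, forces in N, time in s.
With the tool pointing down it reaches from about 350 to 875 mm from the base axis. Payload 4.2 kg.
Tool frame: the origin (TCP) lies between the finger pads; the fingertips stand 17 mm ahead of it and the grasp point (between the pads) lies 2 mm behind it; z points along the fingers, y is the line along which they close (so a half turn about z gives the same grasp; the last joint's range is limited). The gripper opens to 85 mm and grips with 20 to 120 N. Pads are 22 mm wide; open, the fingers measure 114 mm over their backs; the gripper's body (76 mm by 85 mm) begins 54 mm behind the grasp point. The pads swing forward as they close: fully open they stand 13 mm farther back than shut.
Start: joints at [-0.854, 0.385, 0.008, 0, -1.194, -0.259], TCP at [276.246, -560.613, 248.312] pointing down, gripper open.
Joint ranges: [-3.14, 3.14], [-1.21, 2.06], [-1.07, 1.41], [-3.16, 2.05], [-2.99, -0.16], [-3.1, 3.1]. Speed limits (rad/s): [2.79, 2.79, 3.14, 3.14, 3.14, 3.14].

INTERFACE

Orientations are given as a 3x3 rotation matrix whose columns are the frame's x, y, z axes.
In Python, from station import arm gives the robot as it stands.
- The arm moves only by the tool shift_gripper, called after "Request:" by a JSON object that holds its "fn" and its "kwargs". Schema: {"type":"object","properties":{"motion":{"type":"array","items":{"type":"array","prefixItems":[{"type":"array","items":{"type":"number"},"minItems":3,"maxItems":3},{"type":"number"},{"type":"number"}],"minItems":3,"maxItems":3},"minItems":1,"maxItems":12},"only":{"type":"string"},"quiet":{"type":"boolean"},"lines":{"type":"string"}},"required":["motion"],"additionalProperties":false}. motion is a list of rows, 1 to 12 of them, each written [[dx, dy, dz], turn, opening]: dx, dy, dz in parts of the range, where 1.0 means 0.5 m, then a turn about the tool's z in normalised numbers (1 is pi rad), then the finger opening in mm; each row is the pose to reach, as a shift and turn from the pose commanded when the call began, along the tool's axes at that moment; what a row does not reach only later rows make up. A row lasts 1/8 s, in which the tool goes at most 62.5 mm and 0.188 rad, less where a joint would pass 70% of its speed; a pose out of reach is approached as far as the arm can. The fingers move at their own pace and stop on an object; the grip force is fixed at half the most. Time passes only in rows, so rows that do not move let the fingers close. The tool returns the time, the measured TCP pose, the force, the opening and the grip force at its end. only (a regular expression) keeps the lines of the reply that match it, lines (a string "A,B") keeps lines A to B, and quiet returns only ok. Input that does not fit is refused with a message, and nothing moves.
- arm.get_state(): the state, without advancing time (a new reading comes with each control period).
- arm.get_image(name): name is "scene" or "top"; returns a dict with "color" (400x640x3 uint8, blue, green, red), "intrinsics" (3x3 intrinsics, pixels), "rvec" (rotation vector, rad) and "tvec" (3), from world to camera coordinates, as OpenCV has them. Camera axes: x right, y down, z forward; pixel columns grow to the right and rows downward; lengths in mm; the calibration is good to about 2 mm. A picture is of the moment at which its call begins. There is no depth.
- arm.sign_off(): hands the job in; it is judged then, once.
The state is a dict: "clock": time; "qpos": joint angles; "joint_vel": joint speeds; "effort": joint torques, N m; "position": TCP position; "ee_rot": TCP orientation; "contact_force": force on the tool from outside, world axes, zero at the start; "wrist_torque": the same for the moment, N m; "finger_gap": finger opening in mm; "finger_force": force on a finger pad.
Only numpy, scipy, OpenCV 4.12 (cv2) and the standard library are available. Lean on these libraries where they do the work, as an engineer would, in place of code of your own. Each camera call takes 0.05 s, during which the arm holds its last target. There are 200 camera calls.

TASK

Fit the orange drive gear onto the coil winder. First press the propped-up edge of the winder's metal cover plate down so that the plate sits level and flat on the winder; then pick the gear up by its square hub, turn it until its cross-shaped bore meshes with the cross-splined spindle, slide it down and press it fully home against the sprung brass collar, leaving the spool, bottle and screwdriver where they are. Finish while holding: keep gripping the hub and pressing the gear fully home to the end, because the spring lifts it when let go.

Things in the scene. Friction and masses are not known exactly. Their poses are not given: they have to be found in the camera images.
- gear: Loose orange gear, 0.25 kg, flat on the bench, hub up. Toothed web 83 mm across, 12 mm thick, at the bottom; square hub 36 x 36 mm up to 40 mm above the underside. Cross-shaped bore right through: two slots, each 26.4 x 10.4 mm, along x and y, parallel to the hub's flats; same every quarter turn. Origin: centre of the underside; z up. The web may bear the fingertips.
- winder: Fixed green winder head, 150 x 150 mm box (foot plate 170 mm) with its top 60 mm above the bench and a round motor can sticking out 75 mm from its +x face, below the top. Origin: centre of its underside, on the spindle's axis.
- spindle_tip (a point): Centre of the top end of the upright steel spindle, 37 mm above the winder's top. The spindle is a cross of two bars, each 24 x 8 mm in plan, along this point's x and y (same every quarter turn), edges rounded 2 mm: 1.2 mm play all round in the gear. Braked: turns only above 0.35 N m. When home, the gear's underside is 27 mm below this point.
- collar (a joint): Sprung brass collar round the spindle, 48 mm outside, 28 mm inside diameter; the gear's underside lands on it. Value 0 when up (top 18 mm above the winder's top), 0.008 m when fully down on its stop (top 10 mm above it). The spring pushes back 4 N at first, 12 N at the stop, so the gear's weight alone does not press it.
- plate: Loose metal cover plate, 130 x 130 x 5 mm, with a 64 mm hole that the collar and spindle stand in, lying on the winder's top; its edge on the -x side (robot's side) starts propped up about 8 mm by a pin. Origin: centre of the underside; z up. Level and flat, its top is 5 mm above the winder's top, 5 mm below the gear's underside when home.
- plate_edge (a point): The place to press: on the plate's top face, right over the pin, 55 mm from the plate's centre towards the raised edge (10 mm in from the edge).
- pin (a joint): Stiff locating pin, 8 mm thick, in the winder's top under the plate's raised edge. 0 when up, 0.008 m when pushed in level with the winder's top. It takes about 7 N to push in and stays where it is pushed.
- spool: Bystander: yellow spool of copper wire, 68 mm across, 50 mm high, standing. Origin: centre of its underside.
- bottle: Bystander: green glass bottle, 60 mm across, 160 mm high, standing. Origin: centre of its underside.
- screwdriver: Bystander: red-handled screwdriver lying on the bench along its x axis, about 200 mm long. Origin near its middle.

How it is judged (in metres and radians):
On the way, in this order (a step that is already met when the one before it is completed fails the run):
1. the cover plate is pressed down level on the winder (angle between plate's own z axis and vertical below 0.02 rad and z of plate in the frame of winder below 0.063 m), for 0.1 s.
2. the gear is lifted clear of the bench in the gripper (height (world z) of gear above 0.03 m and contact force between the fingers and gear above 1 N), for 0.1 s.
3. the gear is meshed: upright on the spindle, its underside at least 6 mm below the spindle's tip (z of gear in the frame of spindle_tip below -0.006 m and horizontal distance between gear and spindle_tip below 0.004 m and angle between gear's own z axis and vertical below 0.12 rad), for 0.05 s.
At the end, for the whole second after the job is handed in: Through the last second the fingers hold the gear (over 3 N) upright (0.08 rad) on the spindle (4 mm), pressed home: underside 25 mm or more below the tip, collar down over 6.5 of its 8 mm, at rest; plate level (0.02 rad); bystanders upright and moved under 30 mm (all of step 1 and value of joint collar above 0.0065 m and z of gear in the frame of spindle_tip below -0.025 m and horizontal distance between gear and spindle_tip below 0.004 m and angle between gear's own z axis and vertical below 0.08 rad and contact force between gear and anything else above 4 N and contact force between the fingers and gear above 3 N and linear speed of gear below 0.02 m/s and distance of each of spool, bottle, screwdriver from where it was at the start of the episode below 0.03 m and angle between each of bottle, spool's own z axis and vertical below 0.2 rad); the arm keeps its last pose, push and grip.
It fails at once if the spool is disturbed (moved 30 mm or more) (distance of spool from where it was at the start of the episode above 0.03 m).
It fails at once if the bottle is disturbed (moved 30 mm or more) (distance of bottle from where it was at the start of the episode above 0.03 m).
It fails at once if the screwdriver is disturbed (moved 30 mm or more) (distance of screwdriver from where it was at the start of the episode above 0.03 m).
It also fails if it takes over 54 s, if anything falls off the work surface, if the arm or the gripper's body presses on something with over 40 N, if the wrist force passes 120 N, or if a joint passes its speed limit or range.

## Working session

There is one attempt and no reset: what is moved stays moved. The work goes in short steps, Python scripts to look and compute and a tool call to move; the robot and the scene stay as the last step left them, time stands still between calls to the robot, and variables do not carry over. Pictures are saved under pics/ and viewed, at most 10 in all, crops included, and the job is handed in when it is done.

```bash
ls; mkdir -p pics; python3 - <<'E'
from station import arm
import cv2,numpy as np
s=arm.get_state(); print(s['clock'],s['position'],np.round(s['ee_rot'],3),s['finger_gap'],s['contact_force'])
for n in ['scene','top']:
    d=arm.get_image(n); cv2.imwrite(f'pics/{n}0.png',d['color']); np.savez(f'pics/{n}0.npz',**d)
    print(n,d['intrinsics'],d['rvec'],d['tvec'])
E
```

```text
pics
station.py
0.0 [ 276.03416079 -560.15422123  247.24548506] [[-0.897 -0.442 -0.001]
 [-0.442  0.897  0.002]
 [ 0.     0.002 -1.   ]] 85.11524555702321 [ 0.5058259  -0.16917505  0.0626433 ]
scene [[390.34981599   0.         319.15607867]
 [  0.         390.34981599 194.73474986]
 [  0.           0.           1.        ]] [ 1.38362926  1.93144045 -1.02132318] [ 217.90419519 -254.28759779 1682.11642954]
top [[455.61087449   0.         320.7890952 ]
 [  0.         455.61087449 194.46123566]
 [  0.           0.           1.        ]] [ 2.14294332 -2.1125991   0.18930111] [ -33.79239553  613.71285768 1376.5183428 ]
```

View pics/top0.png

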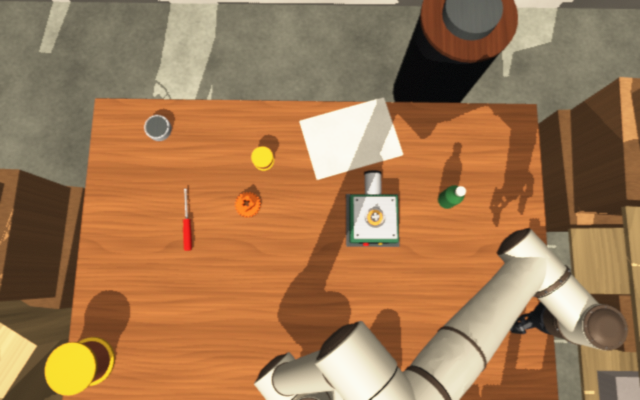

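View pics/scene0.png

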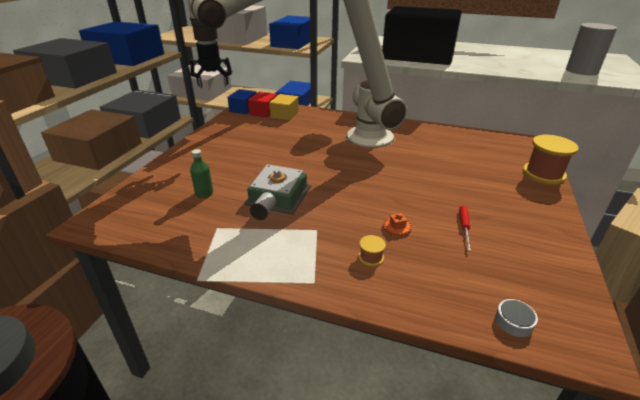

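The top view shows the gear at about (248,204), winder/spindle (374,217), spool (262,158), bottle (452,197) and screwdriver (187,220). In the scene view the gear is at (397,225) and the winder at (278,185). Next, enlarged crops.

```bash
cat > h.py <<'E'
import cv2,numpy as np
from scipy.spatial.transform import Rotation
def cam(d): return np.array(d['intrinsics']),cv2.Rodrigues(np.array(d['rvec'],float))[0],np.array(d['tvec'],float).ravel()
def cast(d,uv,z):
    K,R,t=cam(d); uv=np.atleast_2d(np.array(uv,float))
    r=np.c_[uv,np.ones(len(uv))]@np.linalg.inv(K).T@R; c=-R.T@t
    return c+r*((z-c[2])/r[:,2])[:,None]
def proj(d,P):
    K,R,t=cam(d); return cv2.projectPoints(np.atleast_2d(np.array(P,float)),R,t,K,None)[0].reshape(-1,2)
def load(n): return dict(np.load(f'pics/{n}.npz'))
def grab(arm,n,name):
    d=arm.get_image(n); np.savez(f'pics/{name}.npz',**d); return d
def crop(d,c,w,k): 
    x,y=c; return cv2.resize(d['color'][y-w:y+w,x-w:x+w],None,fx=k,fy=k,interpolation=cv2.INTER_CUBIC)
E
python3 - <<'E'
from h import *
t,s=load('top0'),load('scene0')
a=np.hstack([crop(t,(248,204),20,10),crop(t,(374,212),40,5)]);b=np.hstack([crop(s,(397,225),20,5),crop(s,(278,187),40,5)[100:300]]) if 0 else None
cv2.imwrite('pics/c1.png',a[:400])
def orange(d):
    h=cv2.cvtColor(d['color'],cv2.COLOR_BGR2HSV); return h
for n,d,(x,y) in (('t',t,(248,204)),('s',s,(397,225))):
    h=orange(d)[y-18:y+18,x-20:x+20]; m=cv2.inRange(h,(3,215,120),(14,255,255))
    print(n,h[0,0],h[18,20],cv2.countNonZero(m)); 
    k,l,st,ce=cv2.connectedComponentsWithStats(m); print(st,ce+[x-20,y-18])
print(cast(t,[(248,204)],12),cast(t,[(374.5,216.5)],97),cast(t,[(262,157)],50),cast(t,[(461,190)],160),cast(t,[(187,248),(187,186)],10))
print(cast(s,[(397,220)],25),cast(s,[(277,173)],97))
s2=np.hstack([crop(s,(397,225),20,10),crop(s,(278,190),40,5)]); cv2.imwrite('pics/c2.png',s2)
E
```

```text
t [ 12 176 193] [ 11 196 180] 303
[[   0    0   40   36 1137]
 [   9    7   23   21  302]
 [  23   29    1    1    1]] [[247.24098505 203.80123131]
 [248.46357616 202.32781457]
 [251.         215.        ]]
s [ 12 162 156] [  9 198  98] 0
[[   0    0   40   36 1440]] [[396.5 224.5]]
[[587.2369615  209.30526573  12.        ]] [[ 541.20701209 -188.35270855   97.        ]] [[734.08756237 164.78357111  50.        ]] [[ 614.23773465 -433.41349956  160.        ]] [[443.48627186 397.19372107  10.        ]
 [643.93755307 410.48500711  10.        ]]
[[586.30179931 210.68032287  25.        ]] [[ 562.87502288 -180.71125325   97.        ]]
```

View pics/c1.png

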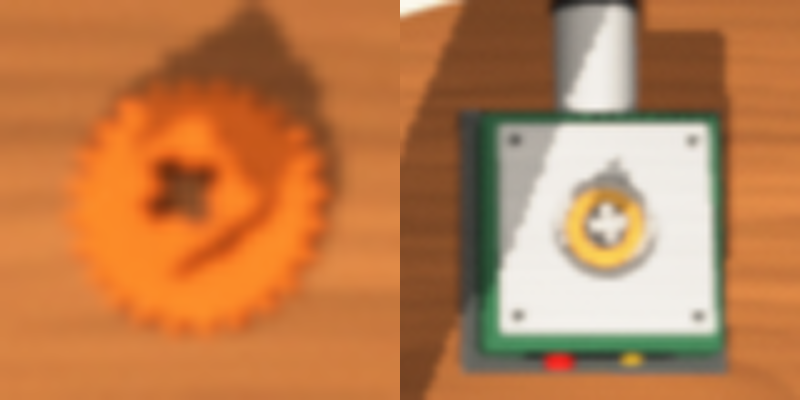

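View pics/c2.png

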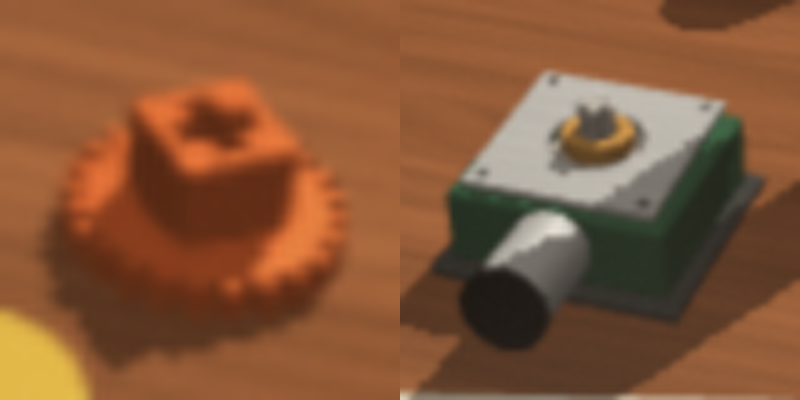

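Top crop: bore at about (246.5,202.8), hub flats at roughly 45°; the collar and spindle sit at about (375.3,216.7), and the plate screws at (357,200), (392.4,200), (357.6,235), (393.6,235.4). Scene crop: hub-top corners at about (390.3,215.3), (401.8,213.2), (407,220), (395.3,222.2). Zooming in on the spindle.

```bash
python3 - <<'E'
from h import *
t,s=load('top0'),load('scene0')
cv2.imwrite('pics/c3.png',np.hstack([crop(t,(375,217),10,20),crop(s,(278,175),10,20)]))
P=cast(s,[(390.3,215.3),(401.8,213.2),(407,220),(395.3,222.2)],40); print('hub',P[:,:2],P.mean(0))
e=np.roll(P,-1,0)-P; print(np.hypot(e[:,0],e[:,1]),np.rad2deg(np.arctan2(e[:,1],e[:,0]))%90)
print('bore top',cast(t,[(246.4,202.8)],40))
Q=cast(t,[(357,200),(392.4,200),(393.6,235.4),(357.6,235)],67); print('plate',Q[:,:2],Q.mean(0)); e=np.roll(Q,-1,0)-Q; print(np.rad2deg(np.arctan2(e[:,1],e[:,0]))%90,np.hypot(e[:,0],e[:,1]))
# plate edge fit: white mask
h=cv2.cvtColor(t['color'],cv2.COLOR_BGR2HSV)
m=cv2.inRange(h,(0,0,120),(180,45,255)); m2=np.zeros_like(m); m2[194:242,350:400]=m[194:242,350:400]
m2=cv2.morphologyEx(m2,cv2.MORPH_OPEN,np.ones((3,3),np.uint8))
c=max(cv2.findContours(m2,0,1)[0],key=cv2.contourArea); r=cv2.minAreaRect(c); print(r); B=cast(t,cv2.boxPoints(r),66); print(B)
for n,d in (('top',t),('scene',s)):
    R=cam(d);print(n,-R[1].T@R[2])
E
```

```text
hub [[590.09059373 189.89322302]
 [568.81465378 220.30102935]
 [596.81669302 239.58486015]
 [618.04157543 209.27629828]] [593.44087899 214.7638527   40.        ]
[37.1119968  33.99971076 37.00141289 34.01412918] [34.97997382 34.55355569 35.00329656 34.74002012]
bore top [[586.6309108  209.95445254  40.        ]]
plate [[ 596.06309695 -137.8357828 ]
 [ 597.63664579 -247.85041442]
 [ 487.64543349 -250.02721755]
 [ 487.29805101 -139.68867523]] [ 542.16080681 -193.8505225    67.        ]
[0.81945063 1.1337756  0.1803856  0.97598127] [110.02588435 110.01275041 110.33908915 108.78082749]
((375.0, 217.0), (42.0, 44.0), 90.0)
[[ 608.68747096 -125.4538966    66.        ]
 [ 610.64844378 -262.50952325   66.        ]
 [ 479.91637457 -260.49211533   66.        ]
 [ 477.99406995 -125.67372928   66.        ]]
top [ 360.42987124  -27.89957917 1463.52316932]
scene [1524.65846272  282.95160774  732.81311597]
```

View pics/c3.png

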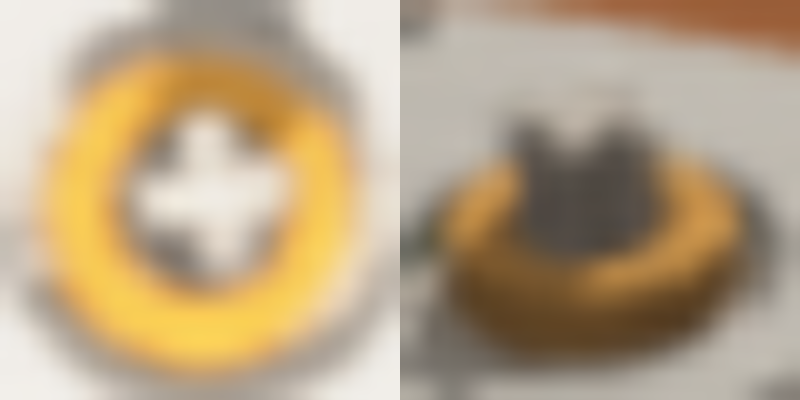

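```bash
python3 - <<'E'
from h import *
t,s=load('top0'),load('scene0')
o=.45
H=cast(s,np.array([(390.3,215.3),(401.8,213.2),(407,220),(395.3,222.2)])-o,40).mean(0); G=cast(t,[(245.95,202.35)],40)[0]
print('hub scene',H,'top',G)
hs=cv2.cvtColor(t['color'],cv2.COLOR_BGR2HSV)
# spindle cross in top view
x0,y0=365,207
sub=t['color'][y0:y0+20,x0:x0+20].astype(np.float32)
big=cv2.resize(sub,None,fx=20,fy=20,interpolation=cv2.INTER_CUBIC)
h=cv2.cvtColor(np.clip(big,0,255).astype(np.uint8),cv2.COLOR_BGR2HSV)
yy,xx=np.mgrid[:400,:400]
for v in (150,170,190):
    m=(h[...,1]<80)&(h[...,2]>v)&(np.hypot(xx-212,yy-200)<95)
    k,l,st,ce=cv2.connectedComponentsWithStats(m.astype(np.uint8)); i=1+st[1:,4].argmax(); m=l==i
    c=ce[i]; z=(xx-c[0])+1j*(yy-c[1]); q=(abs(z)>30)&m
    a=np.angle((abs(z[q])**2*np.exp(4j*np.angle(z[q]))).sum())/4
    uv=c/20+[x0,y0]-.475; th=np.array([uv,uv+4*np.array([np.cos(a),np.sin(a)])]); W=cast(t,th,97)
    e=W[1]-W[0]; print(v,c,np.rad2deg(a),'tip',W[0],'yaw',np.rad2deg(np.arctan2(e[1],e[0]))%90,st[i,4])
# collar ring (z=78), hue yellow
for n,d,(x,y) in(('t',t,(375,217)),('s',s,(278,175))):
    hh=cv2.cvtColor(d['color'],cv2.COLOR_BGR2HSV)[y-12:y+12,x-12:x+12]
    m=cv2.inRange(hh,(12,90,60),(35,255,255)); c=max(cv2.findContours(m,0,1)[0],key=cv2.contourArea); (u,w),ax,_=cv2.fitEllipse(cv2.convexHull(c)) ; print(n,u+x-12,w+y-12,ax,cast(d,[(u+x-12,w+y-12)],78 if n=='t' else 74)[0])
Q=cast(t,np.array([(357,200),(392.4,200),(393.6,235.4),(357.6,235)])-.4,67); print(Q.mean(0))
# gear web centre: orange mask top view
m=cv2.inRange(hs,(6,225,150),(14,255,255)); m[:185]=0;m[222:]=0;m[:,:228]=0;m[:,268:]=0
c=max(cv2.findContours(m,0,1)[0],key=cv2.contourArea);(u,w),r=cv2.minEnclosingCircle(c);print('web',u,w,r,cast(t,[(u,w)],8)[0], 'expected r px',41.5*455.6/1455)
E
```

```text
hub scene [591.70820117 213.17390977  40.        ] top [588.05201662 211.44046154  40.        ]
150 [208.90705252 197.66223008] -9.966506664569213 tip [ 541.50704356 -189.77572003   97.        ] yaw 10.819315591885129 18107
170 [212.63234219 196.19242018] -8.689099264925131 tip [ 541.7388218  -190.34005952   97.        ] yaw 9.54196599363138 16412
190 [216.79938202 193.64533876] -9.39712309531484 tip [ 542.13557067 -190.97232271   97.        ] yaw 10.250546135705846 13269
t 374.3871908187866 217.00356006622314 (15.413817405700684, 16.26592445373535) [ 542.16166567 -190.22774623   78.        ]
s 277.1834650039673 177.05155181884766 (10.611360549926758, 15.236235618591309) [ 551.15730194 -186.67283148   74.        ]
[ 543.38686728 -192.62435806   67.        ]
web 250.0 208.0 3.6056511402130127 [574.88833278 202.947179     8.        ] expected r px 12.994776632302406
```

Spindle is at about (541.7,-190.5) with yaw about 10°, the gear at about (589,212) with flats at about 35°, and the press point near (487,-192). Moving above the plate edge with the fingers shut.

The rows are not in the units I measure in: shifts go in shares of 0.5 m and turns go in shares of pi rad. I convert before sending: -352 mm / 500 = -0.704, 237 mm / 500 = 0.474.

Request:
{"fn": "shift_gripper", "kwargs": {"motion": [[[-0.704, 0.474, 0.22], 0, 0], [[-0.704, 0.474, 0.22], 0, 0], [[-0.704, 0.474, 0.22], 0, 0], [[-0.704, 0.474, 0.22], 0, 0], [[-0.704, 0.474, 0.22], 0, 0], [[-0.704, 0.474, 0.22], 0, 0], [[-0.704, 0.474, 0.22], 0, 0], [[-0.704, 0.474, 0.22], 0, 0], [[-0.704, 0.474, 0.22], 0, 0], [[-0.704, 0.474, 0.28], 0, 0], [[-0.704, 0.474, 0.28], 0, 0]]}}

```text
clock: 1.48
position: [485.0, -193.5, 106.9]
ee_rot: [[-0.898, -0.439, -0.005], [-0.439, 0.898, 0.001], [0.004, 0.003, -1.0]]
contact_force: [-0.5, 1.0, 0.5]
finger_gap: -0.5
finger_force: 0.0
```

```bash
python3 - <<'E'
from h import *
from station import arm
t=grab(arm,'top','t1'); s=grab(arm,'scene','s1'); st=arm.get_state(); print(st['position'],st['contact_force'],st['finger_gap'],np.round(st['ee_rot'],3))
print(proj(s,[st['position']]),proj(s,[[487,-192,73]]))
cv2.imwrite('pics/c4.png',crop(s,(270,165),40,7))
E
```

```text
[ 487.09230149 -193.61382524  108.98619635] [ 0.10083114 -0.15250775 -0.4354386 ] -0.1780936881944151 [[-0.898 -0.441  0.   ]
 [-0.441  0.898 -0.   ]
 [-0.    -0.001 -1.   ]]
[[282.49029921 158.05749437]] [[283.47782563 167.56437648]]
```

View pics/c4.png

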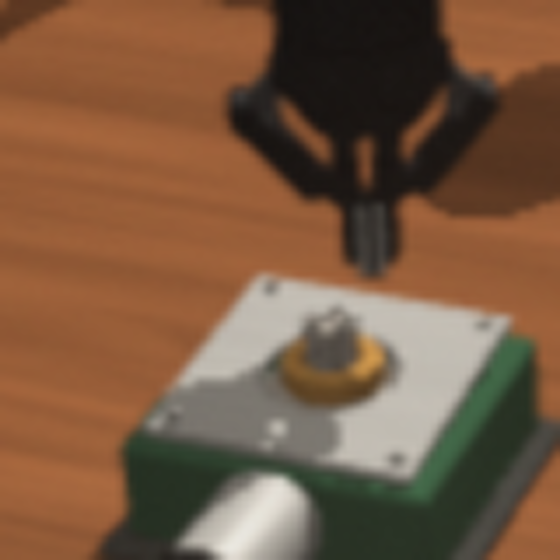

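The closed fingertips are over the raised far edge of the plate, mid-edge, at crop (372,270), which is full-image (283,163). Pressing down.

Scaled: 23 mm / 500 = 0.046, 21 mm / 500 = 0.042.

Request:
{"fn": "shift_gripper", "kwargs": {"motion": [[[0, 0, 0.02], 0, 0], [[0, 0, 0.028], 0, 0], [[0, 0, 0.034], 0, 0], [[0, 0, 0.038], 0, 0], [[0, 0, 0.042], 0, 0], [[0, 0, 0.046], 0, 0], [[0, 0, 0.046], 0, 0]]}}

```text
clock: 2.45
position: [487.1, -192.5, 85.8]
ee_rot: [[-0.897, -0.442, -0.0], [-0.442, 0.897, -0.0], [0.0, -0.0, -1.0]]
contact_force: [-1.8, 0.0, 4.5]
finger_gap: 0.2
finger_force: 2.3
```

Scaled: 6 mm / 500 = 0.012, 5 mm / 500 = 0.01.

Request:
{"fn": "shift_gripper", "kwargs": {"motion": [[[0, 0, 0.004], 0, 0], [[0, 0, 0.008], 0, 0], [[0, 0, 0.01], 0, 0], [[0, 0, 0.012], 0, 0], [[0, 0, 0.012], 0, 0]]}}

```text
clock: 3.08
position: [487.0, -192.5, 82.0]
ee_rot: [[-0.897, -0.443, -0.0], [-0.443, 0.897, -0.001], [0.001, -0.001, -1.0]]
contact_force: [-7.0, 3.6, 19.8]
finger_gap: 0.0
finger_force: 10.0
```

Scaled: -60 mm / 500 = -0.12, -30 mm / 500 = -0.06.

Request:
{"fn": "shift_gripper", "kwargs": {"motion": [[[0, 0, 0.002], 0, 0], [[0, 0, 0.004], 0, 0], [[0, 0, 0.004], 0, 0], [[0, 0, -0.06], 0, 0], [[0, 0, -0.12], 0, 0], [[0, 0, -0.12], 0, 0]]}}

```text
clock: 3.82
position: [489.1, -192.6, 141.6]
ee_rot: [[-0.897, -0.442, 0.006], [-0.442, 0.897, -0.001], [-0.005, -0.003, -1.0]]
contact_force: [0.3, -0.1, -0.1]
finger_gap: -0.1
finger_force: 0.0
```

```bash
python3 - <<'E'
from h import *
from station import arm
t=grab(arm,'top','t2'); s=grab(arm,'scene','s2'); st=arm.get_state(); print(st['position'],st['qpos'])
cv2.imwrite('pics/c5.png',crop(s,(278,180),36,8))
E
```

```text
[ 487.02516134 -192.2276024   138.91194688] [-6.60729471e-02  3.24401420e-01 -3.89972117e-01 -6.95913889e-04
 -8.56428076e-01 -1.04681416e+00]
```

View pics/c5.png

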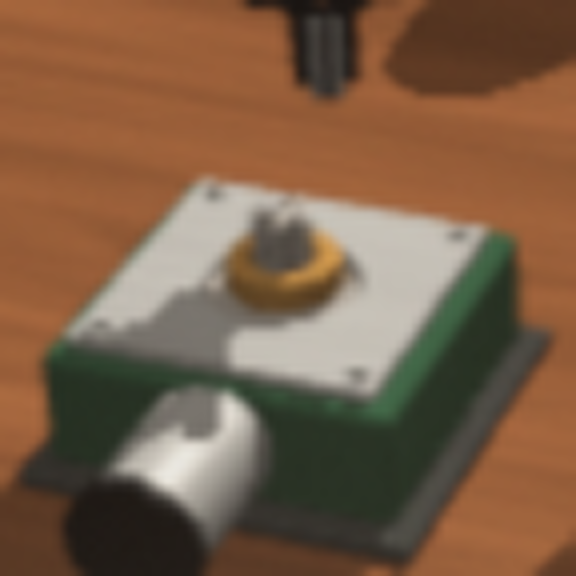

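The plate is now level: its edges run parallel to the green top, and the tip reached 65 mm as expected. Moving to the gear at about (589.5,212).

Scaled: 317 mm / 500 = 0.634, -270 mm / 500 = -0.54, -0.15 rad / 3.1416 = -0.0477.

Request:
{"fn": "shift_gripper", "kwargs": {"motion": [[[-0.54, 0.634, 0], -0.0477, 85], [[-0.54, 0.634, 0], -0.0477, 85], [[-0.54, 0.634, 0], -0.0477, 85], [[-0.54, 0.634, 0], -0.0477, 85], [[-0.54, 0.634, 0], -0.0477, 85], [[-0.54, 0.634, 0], -0.0477, 85], [[-0.54, 0.634, 0], -0.0477, 85], [[-0.54, 0.634, 0.08], -0.0477, 85], [[-0.54, 0.634, 0.08], -0.0477, 85], [[-0.54, 0.634, 0.08], -0.0477, 85]]}}

```text
clock: 5.18
position: [589.5, 210.8, 99.3]
ee_rot: [[-0.821, -0.571, -0.0], [-0.571, 0.821, -0.001], [0.001, -0.001, -1.0]]
contact_force: [0.6, 0.3, -0.0]
finger_gap: 84.9
finger_force: 0.0
```

```bash
python3 - <<'E'
from h import *
from station import arm
s=grab(arm,'scene','s3'); st=arm.get_state(); print(st['position'],np.rad2deg(np.arctan2(st['ee_rot'][1][1],st['ee_rot'][0][1])),st['finger_gap'])
cv2.imwrite('pics/c6.png',crop(s,(397,205),36,8))
E
```

```text
[589.96348891 210.91282055 100.15428879] 124.80445737403367 84.81712248934606
```

View pics/c6.png

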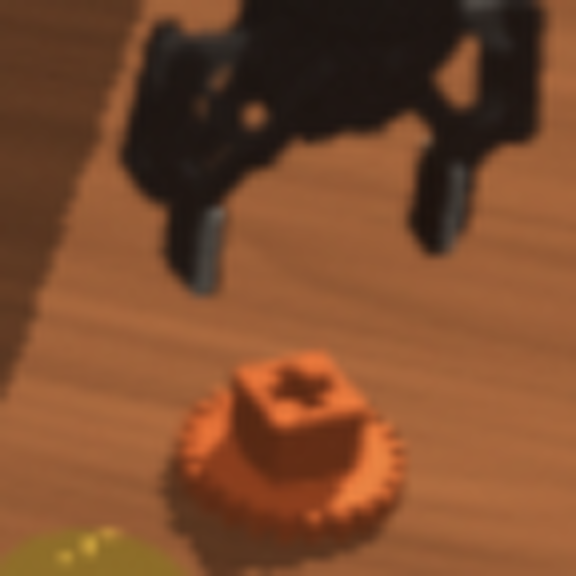

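The open fingers straddle the hub diagonally in view. Hub-top corners are at crop (233,378), (325,352), (367,405), (272,432). Checking angle and centre with these.

```bash
python3 - <<'E'
from h import *
s=load('s3'); t=load('t2')
c=np.array([(233,378),(325,352),(367,405),(272,432)])/8+[361,169]-.45
P=cast(s,c,40); e=np.roll(P,-1,0)-P; print(P.mean(0),np.hypot(*e[:,:2].T),np.rad2deg(np.arctan2(e[:,1],e[:,0]))%90)
f=np.array([(205,292),(440,250)])/8+[361,169]-.45; F=cast(s,f,96); d=F[1]-F[0]; print(F,F.mean(0),np.hypot(d[0],d[1]),np.rad2deg(np.arctan2(d[1],d[0])))
# top view: hub-top/web by color, now without gripper near: report orange blob
h=cv2.cvtColor(t['color'],cv2.COLOR_BGR2HSV)[182:226,226:272]
big=cv2.resize(h[...,1],None,fx=4,fy=4); m=((h[...,1]>205)&(h[...,0]<15)).astype(np.uint8)
m=cv2.morphologyEx(m,cv2.MORPH_CLOSE,np.ones((5,5),np.uint8)); k,l,st,ce=cv2.connectedComponentsWithStats(m); i=1+st[1:,4].argmax(); print(st[i],ce[i]+[226,182])
g=cv2.cvtColor(t['color'],cv2.COLOR_BGR2GRAY)[195:210,238:256]; mm=g<95; yy,xx=np.nonzero(mm); w=95.-g[mm]; print('bore dark',mm.sum(),np.average(xx,weights=w)+238,np.average(yy,weights=w)+195)
E
```

```text
[593.27098303 212.89920427  40.        ] [39.90151187 33.44570046 40.25826163 33.18192958] [42.4073609  35.44784752 41.96410472 34.77326832]
[[622.08923425 178.05811074  96.        ]
 [569.3124828  252.72755356  96.        ]] [595.70085852 215.39283215  96.        ] 91.43801826095014 125.2528689952977
[ 10  10  25  25 484] [247.53512397 204.00619835]
bore dark 21 245.30817610062894 202.0
```

Gear centre and gripper agree within ~2 mm and the angle fits. Descend, close, then lift a bit.

Scaled: 70 mm / 500 = 0.14, 60 mm / 500 = 0.12.

Request:
{"fn": "shift_gripper", "kwargs": {"motion": [[[0, 0, 0.07], 0, 85], [[0, 0, 0.12], 0, 85], [[0, 0, 0.14], 0, 85], [[0, 0, 0.14], 0, 85], [[0, 0, 0.14], 0, 30], [[0, 0, 0.14], 0, 30], [[0, 0, 0.14], 0, 30], [[0, 0, 0.14], 0, 30], [[0, 0, 0.14], 0, 30], [[0, 0, 0.14], 0, 30]]}}

```text
clock: 6.48
position: [590.0, 212.0, 30.5]
ee_rot: [[-0.821, -0.572, 0.002], [-0.572, 0.821, 0.001], [-0.002, -0.0, -1.0]]
contact_force: [-1.2, 0.9, 6.6]
finger_gap: 34.9
finger_force: 62.3
```

Scaled: -150 mm / 500 = -0.3, -120 mm / 500 = -0.24.

Request:
{"fn": "shift_gripper", "kwargs": {"motion": [[[0, 0, -0.03], 0, 30], [[0, 0, -0.12], 0, 30], [[0, 0, -0.24], 0, 30], [[0, 0, -0.3], 0, 30], [[0, 0, -0.3], 0, 30]]}}

```text
clock: 7.1
position: [590.2, 211.6, 182.3]
ee_rot: [[-0.821, -0.571, 0.005], [-0.571, 0.821, 0.003], [-0.006, -0.0, -1.0]]
contact_force: [1.2, 0.3, -3.5]
finger_gap: 35.0
finger_force: 61.4
```

```bash
python3 - <<'E'
from h import *
from station import arm
st=arm.get_state(); p,R=st['position'],np.array(st['ee_rot']); print(p,st['finger_gap'],st['contact_force'],st['qpos'])
w=np.array([541.7,-190.5,p[2]])-p; print(R.T@w, np.rad2deg(np.arctan2(R[1,1],R[0,1])))
E
```

```text
[590.18236489 211.60705623 182.26155092] 34.98475242694494 [ 1.22954474  0.34159635 -3.45172924] [ 6.02027148e-01  4.36233614e-01 -8.39563882e-02  1.00882400e-04
 -1.04505847e+00 -1.56532735e+00]
[ 269.34717079 -302.474129     -1.45850762] 124.80983205539701
```

Scaled: -302 mm / 500 = -0.604, 269 mm / 500 = 0.538, 0.433 rad / 3.1416 = 0.1378.

Request:
{"fn": "shift_gripper", "kwargs": {"motion": [[[0.538, -0.604, 0], 0.1378, 30], [[0.538, -0.604, 0], 0.1378, 30], [[0.538, -0.604, 0], 0.1378, 30], [[0.538, -0.604, 0], 0.1378, 30], [[0.538, -0.604, 0], 0.1378, 30], [[0.538, -0.604, 0], 0.1378, 30], [[0.538, -0.604, 0], 0.1378, 30], [[0.538, -0.604, 0], 0.1378, 30], [[0.538, -0.604, 0.06], 0.1378, 30], [[0.538, -0.604, 0.06], 0.1378, 30], [[0.538, -0.604, 0.06], 0.1378, 30]]}}

```text
clock: 8.48
position: [541.2, -189.7, 149.3]
ee_rot: [[-0.985, -0.175, -0.001], [-0.175, 0.985, -0.0], [0.001, -0.0, -1.0]]
contact_force: [1.0, -0.2, -2.3]
finger_gap: 35.2
finger_force: 61.2
```

```bash
python3 - <<'E'
from h import *
from station import arm
s=grab(arm,'scene','s4'); t=grab(arm,'top','t4'); st=arm.get_state(); R=np.array(st['ee_rot']);print(st['position'],np.rad2deg(np.arctan2(R[1,1],R[0,1])),st['finger_gap'],st['contact_force'])
cv2.imwrite('pics/c7.png',np.hstack([crop(s,(276,160),25,8),crop(t,(375,210),25,8)]))
E
```

```text
[ 541.70289507 -189.87185516  150.2096593 ] 100.07464024034223 35.044899000380944 [ 0.21517051  0.12415754 -2.3455877 ]
```

View pics/c7.png

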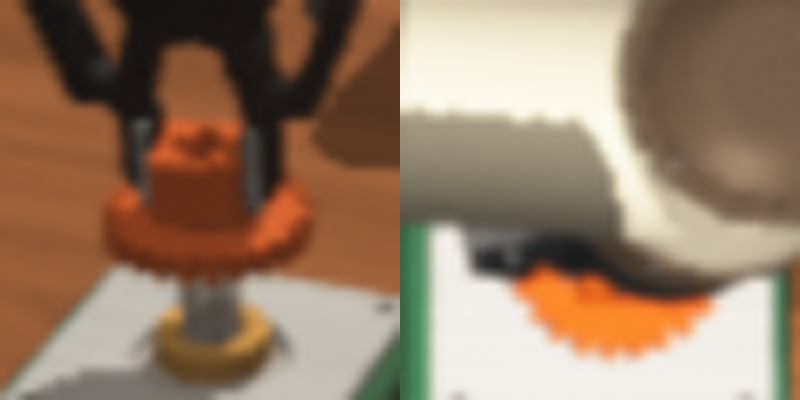

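In the scene crop the gear is held level right above the spindle (web centre x≈209, collar x≈211). The top crop shows the gear's lower arc, (510,290)–(715,290) with bottom (612,355). Fitting the arc to find the in-hand offset.

```bash
python3 - <<'E'
from h import *
from scipy.optimize import least_squares
t=load('t4'); s=load('s4'); t2=load('t2')
x0,y0=350,185
big=cv2.resize(t['color'][y0:y0+50,x0:x0+50],None,fx=8,fy=8,interpolation=cv2.INTER_CUBIC); h=cv2.cvtColor(big,cv2.COLOR_BGR2HSV)
m=cv2.inRange(h,(3,110,100),(18,255,255)); c=max(cv2.findContours(m,0,1)[0],key=cv2.contourArea)
hp=cv2.convexHull(c)[:,0].astype(float); hp=hp[hp[:,1]>295]; uv=hp/8+[x0,y0]-.44; W=cast(t,uv,131)
f=lambda q:np.hypot(W[:,0]-q[0],W[:,1]-q[1])-q[2]
for fix in (0,1):
    g=(lambda q:f([q[0],q[1],41.5])) if fix else f
    r=least_squares(g,[541,-190,41.5][:2+(1-fix)]); print('gear top',r.x,np.abs(r.fun).max(),len(W))
# scene: gear silhouette width midpoint vs collar; image columns
x0,y0=251,135
big=cv2.resize(s['color'][y0:y0+50,x0:x0+50],None,fx=8,fy=8,interpolation=cv2.INTER_CUBIC); h=cv2.cvtColor(big,cv2.COLOR_BGR2HSV)
m=cv2.inRange(h,(0,150,60),(10,255,255)); m[280:]=0; c=max(cv2.findContours(m,0,1)[0],key=cv2.contourArea); print('gear bbox',cv2.boundingRect(c))
m=cv2.inRange(h,(13,120,60),(30,255,255)); m[:285]=0; c=max(cv2.findContours(m,0,1)[0],key=cv2.contourArea); print('collar bbox',cv2.boundingRect(c))
for P in ([541.7,-190.5,126],[541.7,-190.5,73]): print(((proj(s,[P])-[x0,y0]+.44)*8))
e=proj(s,[[541.7,-190.5,126],[541.7,-189.5,126],[542.7,-190.5,126]]); print('px/mm y,x',(e[1:]-e[0])*8)
E
```

```text
gear top [ 539.58041061 -190.13261437   40.05488618] 1.2552316945606563 12
gear top [ 541.28062696 -189.76333404] 1.5611346214437916 12
gear bbox (101, 114, 215, 166)
collar bbox (157, 309, 114, 73)
[[206.24156996 214.42468818]]
[[213.89057583 328.87935489]]
px/mm y,x [[ 2.32000605  0.40299058]
 [-1.02663011  1.17189131]]
```

Scaled: 27 mm / 500 = 0.054, 25 mm / 500 = 0.05.

Request:
{"fn": "shift_gripper", "kwargs": {"motion": [[[-0.0004, -0.0012, 0.02], 0, 30], [[-0.0004, -0.0012, 0.036], 0, 30], [[-0.0004, -0.0012, 0.042], 0, 30], [[-0.0004, -0.0012, 0.046], 0, 30], [[-0.0004, -0.0012, 0.05], 0, 30], [[-0.0004, -0.0012, 0.054], 0, 30], [[-0.0004, -0.0012, 0.054], 0, 30]]}}

```text
clock: 9.45
position: [541.0, -190.9, 127.1]
ee_rot: [[-0.984, -0.176, 0.0], [-0.176, 0.984, -0.001], [-0.0, -0.001, -1.0]]
contact_force: [-9.7, 5.3, 21.4]
finger_gap: 35.3
finger_force: 64.6
```

It landed on the spindle's end at the tip height without meshing. Search in a small square with a light push.

Scaled: -2 mm / 500 = -0.004, -1 mm / 500 = -0.002.

Request:
{"fn": "shift_gripper", "kwargs": {"motion": [[[0, 0, -0.004], 0, 30], [[0.002, 0, -0.004], 0, 30], [[0.002, 0.002, -0.004], 0, 30], [[0, 0.002, -0.004], 0, 30], [[-0.002, 0.002, -0.004], 0, 30], [[-0.002, 0, -0.004], 0, 30], [[-0.002, -0.002, -0.004], 0, 30], [[0, -0.002, -0.004], 0, 30], [[0.002, -0.002, -0.004], 0, 30], [[0.002, 0, -0.004], 0, 30], [[0, 0, -0.004], 0, 30], [[0, 0, -0.004], 0, 30]]}}

```text
clock: 10.95
position: [540.8, -190.9, 127.2]
ee_rot: [[-0.985, -0.175, -0.0], [-0.175, 0.985, -0.001], [0.0, -0.001, -1.0]]
contact_force: [-6.9, 3.7, 13.0]
finger_gap: 35.0
finger_force: 63.1
```

Scaled: -2 mm / 500 = -0.004, -1 mm / 500 = -0.002, 0.06 rad / 3.1416 = 0.0191.

Request:
{"fn": "shift_gripper", "kwargs": {"motion": [[[0, 0, 0], 0.0191, 30], [[-0.002, 0, 0], 0.0191, 30], [[-0.004, 0, 0], 0.0191, 30], [[-0.004, 0.002, 0], 0.0191, 30], [[-0.002, 0.002, 0], 0.0191, 30], [[0, 0.002, 0], 0.0191, 30], [[0.002, 0.002, 0], 0.0191, 30], [[0.002, 0, 0], 0.0191, 30], [[0.002, -0.002, 0], 0.0191, 30], [[0, -0.002, 0], 0.0191, 30], [[-0.002, -0.002, 0], 0.0191, 30], [[-0.004, -0.002, 0], 0.0191, 30]]}}

```text
clock: 12.45
position: [541.6, -191.0, 127.1]
ee_rot: [[-0.993, -0.116, -0.004], [-0.116, 0.993, 0.0], [0.004, 0.001, -1.0]]
contact_force: [-9.2, 5.8, 16.4]
finger_gap: 35.0
finger_force: 63.6
```

Friction lags the search, so I'll hop to each spot and sweep yaw instead.

Scaled: -5 mm / 500 = -0.01, 1.3 mm / 500 = 0.0026, -0.16 rad / 3.1416 = -0.0509.

Request:
{"fn": "shift_gripper", "kwargs": {"motion": [[[0.0026, 0.002, -0.01], 0.0127, 30], [[0.0026, 0.002, -0.01], 0.0127, 30], [[0.0026, 0.002, -0.001], 0.0127, 30], [[0.0026, 0.002, -0.001], 0.0127, 30], [[0.0026, 0.002, -0.001], 0, 30], [[0.0026, 0.002, -0.001], -0.0127, 30], [[0.0026, 0.002, -0.001], -0.0255, 30], [[0.0026, 0.002, -0.001], -0.0382, 30], [[0.0026, 0.002, -0.001], -0.0509, 30], [[0.0026, 0.002, -0.001], -0.0509, 30]]}}

```text
clock: 13.7
position: [543.9, -190.1, 124.5]
ee_rot: [[-0.963, -0.27, 0.004], [-0.27, 0.963, 0.001], [-0.004, -0.0, -1.0]]
contact_force: [4.6, 3.2, -4.5]
finger_gap: 35.0
finger_force: 61.0
```

It dropped onto the spindle: z fell below the tip level with no upward force. Shift towards the spindle's side force and lower gradually.

Scaled: 4 mm / 500 = 0.008, 2 mm / 500 = 0.004.

Request:
{"fn": "shift_gripper", "kwargs": {"motion": [[[-0.002, 0.0006, 0.002], 0, 30], [[-0.002, 0.0006, 0.004], 0, 30], [[-0.002, 0.0006, 0.008], 0, 30], [[-0.002, 0.0006, 0.008], 0, 30]]}}

```text
clock: 14.2
position: [544.2, -189.9, 123.5]
ee_rot: [[-0.962, -0.272, 0.004], [-0.272, 0.962, -0.001], [-0.003, -0.002, -1.0]]
contact_force: [-0.5, 5.7, 10.5]
finger_gap: 35.2
finger_force: 62.9
```

```bash
python3 -c "
from station import arm
s=arm.get_state();print(s['position'],s['contact_force'],s['wrist_torque'])"
```

```text
[ 544.20748934 -189.91001568  123.53370657] [-0.51124348  5.74700032 10.52543612] [ 1.65269917  0.06612266 -0.35974819]
```

Scaled: 3 mm / 500 = 0.006, 2 mm / 500 = 0.004, 0.06 rad / 3.1416 = 0.0191.

Request:
{"fn": "shift_gripper", "kwargs": {"motion": [[[-0.0004, 0.002, 0], 0.0095, 30], [[-0.0004, 0.002, 0], 0.0191, 30], [[-0.0004, 0.002, 0.004], 0.0191, 30], [[-0.0004, 0.002, 0.006], 0.0191, 30], [[-0.0004, 0.002, 0.006], 0.0191, 30]]}}

```text
clock: 14.82
position: [543.8, -189.4, 117.9]
ee_rot: [[-0.977, -0.214, 0.002], [-0.214, 0.977, -0.001], [-0.002, -0.001, -1.0]]
contact_force: [5.0, -1.9, -0.2]
finger_gap: 35.0
finger_force: 61.7
```

```bash
python3 -c "
from station import arm
s=arm.get_state();print(s['position'],s['contact_force'],s['wrist_torque'])"
```

```text
[ 543.82800085 -189.43240205  117.89960776] [ 4.9912603  -1.86499647 -0.23470822] [-0.54818208 -1.60181677 -0.05468319]
```

Meshed and sliding. Relieve the side load and go down.

Scaled: 15 mm / 500 = 0.03, 12 mm / 500 = 0.024.

Request:
{"fn": "shift_gripper", "kwargs": {"motion": [[[-0.002, -0.001, 0.006], 0, 30], [[-0.002, -0.001, 0.012], 0, 30], [[-0.002, -0.001, 0.018], 0, 30], [[-0.002, -0.001, 0.024], 0, 30], [[-0.002, -0.001, 0.03], 0, 30], [[-0.002, -0.001, 0.03], 0, 30]]}}

```text
clock: 15.58
position: [544.1, -189.5, 103.8]
ee_rot: [[-0.977, -0.214, 0.0], [-0.214, 0.977, -0.001], [-0.0, -0.001, -1.0]]
contact_force: [3.1, -0.2, 7.2]
finger_gap: 35.0
finger_force: 62.6
```

```bash
python3 -c "
from station import arm
s=arm.get_state();print(s['position'],s['contact_force'],s['wrist_torque'])"
```

```text
[ 544.05531276 -189.46338023  103.76999861] [ 3.08762159 -0.19946808  7.15318037] [-0.16570825 -0.65669293 -0.13123824]
```

Scaled: 6 mm / 500 = 0.012, 5 mm / 500 = 0.01.

Request:
{"fn": "shift_gripper", "kwargs": {"motion": [[[-0.001, 0, 0.004], 0, 30], [[-0.001, 0, 0.008], 0, 30], [[-0.001, 0, 0.01], 0, 30], [[-0.001, 0, 0.012], 0, 30], [[-0.001, 0, 0.012], 0, 30], [[-0.001, 0, 0.012], 0, 30]]}}

```text
clock: 16.32
position: [544.2, -189.5, 100.4]
ee_rot: [[-0.977, -0.214, 0.0], [-0.214, 0.977, -0.001], [0.0, -0.001, -1.0]]
contact_force: [-2.4, 0.8, 19.4]
finger_gap: 35.1
finger_force: 64.2
```

```bash
python3 -c "
from station import arm
s=arm.get_state();print(s['position'],s['contact_force'],s['wrist_torque'])"
```

```text
[ 544.15148531 -189.47330242  100.38537919] [-2.36612671  0.81218217 19.36182833] [ 0.641366    0.83344344 -0.08598094]
```

Scaled: 1 mm / 500 = 0.002.

Request:
{"fn": "shift_gripper", "kwargs": {"motion": [[[0, 0, 0.002], 0, 30], [[0, 0, 0.002], 0, 30], [[0, 0, 0.002], 0, 30], [[0, 0, 0.002], 0, 30]]}}

```text
clock: 16.82
position: [544.2, -189.5, 100.4]
ee_rot: [[-0.977, -0.215, 0.001], [-0.215, 0.977, -0.001], [-0.0, -0.002, -1.0]]
contact_force: [-4.2, 1.8, 25.8]
finger_gap: 34.8
finger_force: 64.8
```

```bash
python3 - <<'E'
from h import *
from station import arm
s=grab(arm,'scene','s5'); st=arm.get_state(); print(st['position'],st['contact_force'],st['finger_force'])
cv2.imwrite('pics/c8.png',np.hstack([crop(s,(278,170),32,10)[:600],]))
E
```

```text
[ 544.17556846 -189.46822054  100.32735061] [-4.70851344  3.18925011 24.65293783] 64.80389758944511
```

View pics/c8.png

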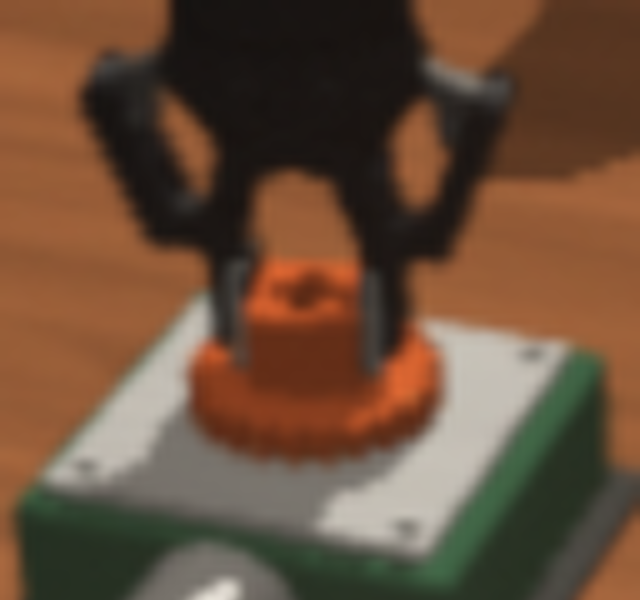

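The gear sits level, close above the plate, with the collar and spindle hidden inside it (web centre at crop (315,390)). It is gripped and on its stop: 1 mm more push left z unchanged and raised the force to 25 N. Handing in.

```bash
python3 -c "
from station import arm
print(arm.sign_off())"
```

```text
the job is handed in; nothing more can be done
None
```

The cover plate is pressed level, and the gear is meshed on the spindle and held against its stop with about 25 N. The job was handed in at about 17 s, and no verdict came back.

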